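# Re-rack impact sockets from the old wooden block onto the socket rail

## Robot

A 6-joint arm with a two-finger parallel gripper is mounted at the origin on the work surface. World frame = base frame: x ahead of the robot, y to its left, z up, the work surface at z = 0. Lengths are in mm, angles in rad, forces in N, time in s.
With the tool pointing down it reaches from about 400 to 925 mm from the base axis. Payload 12.5 kg.
Tool frame: the origin (TCP) lies on the front face of the gripper's body, between the roots of the fingers; the fingertips stand 78 mm ahead of it and the grasp point (between the pads) lies 59 mm ahead of it (env.nose_length is the distance from the TCP to the fingertips, in mm); z points along the fingers, y is the line along which they close (so a half turn about z gives the same grasp; the last joint's range is limited). The gripper opens to 95 mm and grips with 3 to 60 N. Pads are 20 mm wide; open, the fingers measure 119 mm over their backs; the gripper's body (75 mm by 180 mm) begins 59 mm behind the grasp point.
Start: joints at [-0.106, 0.491, 1.559, -0, 1.092, -0.106], TCP at [625.01, 0.022, 292.261] pointing down, gripper open.
Joint ranges: [-3.1, 3.1], [-0.84, 2.19], [0.05, 2.79], [-1.13, 4.28], [0.06, 2.93], [-2.69, 2.69]. Speed limits (rad/s): [2.22, 2.22, 2.79, 3.14, 3.14, 3.14].

## Interface

Orientations are given as [roll, pitch, yaw] about the fixed x, y, z axes, in that order (R = Rz(yaw) Ry(pitch) Rx(roll)).
In Python, from cell import env gives the robot as it stands.
- The arm moves only by the tool jog_arm, never from a script. Its argument "motion" is a list of rows, each a list of 7 numbers: the turn, a rotation vector about the tool's x, y, z in degrees, then the shift along the tool's x, y, z in mm, then the finger opening in mm, from 0 to 95.1. In form: [[wx, wy, wz, x, y, z, hand], ...]. A call has 1 to 10 rows; each row shifts and turns the commanded pose from where the row before left it, along the tool's axes as they then stand; what a row does not reach is not made up. A row lasts 1/8 s, in which the tool goes at most 62.5 mm and 10.7 degrees, less where a joint would pass 70% of its speed; a pose out of reach is approached as far as the arm can. A call is refused whole if a number of a shift passes 62.5 or a number of a turn 10.7, either way. A call with a gripper value outside its range is refused whole. The fingers move at their own pace and stop on an object; the grip force is fixed at half the most. Time passes only in rows, so rows that do not move let the fingers close. It gives the time, the measured TCP pose, the force, the opening and the grip force at its end, in the units of the state.
- env.state(): the state, without advancing time (a new reading comes with each control period).
- env.read_camera(name): name is "scene" or "side" or "wrist"; returns a dict with "color" (384x512x3 uint8, red, green, blue), "z_map" (384x512 float32, mm along the optical axis (not along the pixel's ray), 0 where there is no reading), "camera_matrix" (3x3 intrinsics, pixels), "world_to_cam" (4x4, takes a point from world to camera coordinates). Camera axes: x right, y up, looking along -z (the intrinsics and any distortion apply to the point x, -y, -z); pixel columns grow to the right and rows downward; lengths in mm; the calibration is good to about 2 mm. A picture is of the moment at which its call begins.
- env.job_done(): hands the job in; it is judged then, once.
Trained networks look in the newest picture that a camera, given by its name, has taken for a name from the list of things; names that differ only in an ending like _2 or _b are one class to them, and where a whole thing is asked for, a point or a joint stands for the part that bears it (a point fixed in the world has none). Each returns a list of dicts, best first, with "score" (0 to 1); they miss things now and then, are a little off and sometimes report something else, mostly with a low value. They report only what shows in the picture. A call takes as long as a camera call. They do not tell look-alikes from the thing itself.
- env.recognise(camera, thing): "location" ([column, row] in pixels, amid what is visible of it).
The state is a dict: "t": time; "joints": joint angles; "qvel": joint speeds; "tau": joint torques, N m; "eef_pos": TCP position; "tcp_rot": TCP orientation; "ft_force": force on the tool from outside, world axes, zero at the start; "moment": the same for the moment, N m; "opening": opening from 0.0 (shut) to 1.0 (fully open); "grip_force": force on a finger pad.
Only numpy, scipy, OpenCV 4.12 (cv2) and the standard library are available. Lean on these libraries where they do the work, as an engineer would, in place of code of your own. Each camera call takes 0.05 s, during which the arm holds its last target. There are 200 camera calls.

## Task

Move the four impact sockets, which stand in mixed order in the old wooden block, across to the aluminium rail, each into the red holder made for its size: the smallest socket in the smallest holder, and so on up to the largest. Each must stand upright and fully down in its holder, hexagon up, and be let go. Leave the grease tin and the ratchet where they are.

Things in the scene. Friction and masses are not known exactly. Their poses are not given: they have to be found in the camera images.
- socket_small: The smallest of four loose black impact sockets: an upright cylinder 24 mm in diameter, 60 mm tall, about 0.13 kg, an open 15 mm hexagon in its top. Origin: centre of its underside; z up; yaw means nothing. It starts in one of four equal bores (58 wide, 14 deep, in a straight row 72 apart) of a wooden block 300 x 85 x 25, within 5 mm of the bore's centre, its underside 11 mm above the bench.
- socket_medium: The second smallest of four loose black impact sockets: an upright cylinder 32 mm in diameter, 66 mm tall, about 0.24 kg, an open 21 mm hexagon in its top. Origin: centre of its underside; z up; yaw means nothing. It starts in one of four equal bores (58 wide, 14 deep, in a straight row 72 apart) of a wooden block 300 x 85 x 25, within 5 mm of the bore's centre, its underside 11 mm above the bench.
- socket_large: The second largest of four loose black impact sockets: an upright cylinder 40 mm in diameter, 72 mm tall, about 0.4 kg, an open 27 mm hexagon in its top. Origin: centre of its underside; z up; yaw means nothing. It starts in one of four equal bores (58 wide, 14 deep, in a straight row 72 apart) of a wooden block 300 x 85 x 25, within 5 mm of the bore's centre, its underside 11 mm above the bench.
- socket_largest: The largest of four loose black impact sockets: an upright cylinder 48 mm in diameter, 78 mm tall, about 0.6 kg, an open 33 mm hexagon in its top. Origin: centre of its underside; z up; yaw means nothing. It starts in one of four equal bores (58 wide, 14 deep, in a straight row 72 apart) of a wooden block 300 x 85 x 25, within 5 mm of the bore's centre, its underside 11 mm above the bench.
- holder_small: The smallest of four red holders fixed in a row, 72 mm apart in any order, on an aluminium rail: a flared cup for the 24 mm socket, 34 mm wide inside at its floor, 42 mm at its mouth. Origin: centre of the cup's underside, 10 mm above the bench. Floor 4 mm above the origin (a socket rests on it), rim 16 mm above. y runs along the rail, x across, z up.
- holder_medium: The second smallest of four red holders fixed in a row, 72 mm apart in any order, on an aluminium rail: a flared cup for the 32 mm socket, 42 mm wide inside at its floor, 50 mm at its mouth. Origin: centre of the cup's underside, 10 mm above the bench. Floor 4 mm above the origin (a socket rests on it), rim 16 mm above. y runs along the rail, x across, z up.
- holder_large: The second largest of four red holders fixed in a row, 72 mm apart in any order, on an aluminium rail: a flared cup for the 40 mm socket, 50 mm wide inside at its floor, 58 mm at its mouth. Origin: centre of the cup's underside, 10 mm above the bench. Floor 4 mm above the origin (a socket rests on it), rim 16 mm above. y runs along the rail, x across, z up.
- holder_largest: The largest of four red holders fixed in a row, 72 mm apart in any order, on an aluminium rail: a flared cup for the 48 mm socket, 58 mm wide inside at its floor, 66 mm at its mouth. Origin: centre of the cup's underside, 10 mm above the bench. Floor 4 mm above the origin (a socket rests on it), rim 16 mm above. y runs along the rail, x across, z up.
- grease_tin: Bystander: a closed round blue and white grease tin with a steel lid, 80 mm diameter, 68 mm tall, standing on the bench beyond the work. Origin: centre of its underside, z up. Leave it alone.
- ratchet: Bystander: a steel ratchet handle with a black grip, lying flat on the bench beyond the work, about 240 mm long along its x axis, 38 mm wide at the head (+x end), 36 mm high. Origin: about its middle, on the bench. Leave it alone.
There are look-alikes about, which are no part of the job. What is shaped like the socket_largest but blue or green is not meant. What is shaped like the socket_small but green or yellow is not meant.

How it is judged:
By the outcome, as a careful person would: the job done as asked, in the order asked, and still so for the second after the job is handed in, with the robot touching nothing.
It also fails if it takes over 107 s, if anything falls off the work surface, if the arm or the gripper's body presses on something with over 40 N, if the wrist force passes 120 N, or if a joint passes its speed limit or range.

## Working session

There is one attempt and no reset: what is moved stays moved. The work goes in short steps, Python scripts to look and compute and a tool call to move; the robot and the scene stay as the last step left them, time stands still between calls to the robot, and variables do not carry over. Pictures are saved under pics/ and viewed, at most 14 in all, crops included, and the job is handed in when it is done.

Besides the shell and the picture viewer there is one more tool, called after ">>>" as name(argument=value, ...), one argument or row to a line, values as JSON. jog_arm: Moves the arm, as the interface text tells. Its arguments: {"type":"object","properties":{"motion":{"type":"array"}},"required":["motion"]}

```bash
mkdir -p pics
cat > h.py <<'E'
from cell import env
import numpy as np, cv2
def shot(n):
    return env.read_camera(n)
def save(d,f): cv2.imwrite(f,d["color"][:,:,::-1])
def cloud(d):
    z=d["z_map"]; K=d["camera_matrix"]; v,u=np.mgrid[:z.shape[0],:z.shape[1]]
    P=np.stack([(u-K[0,2])/K[0,0]*z,-(v-K[1,2])/K[1,1]*z,-z,np.ones_like(z)],-1)
    return (P@np.linalg.inv(d["world_to_cam"]).T)[...,:3]
E
python3 - <<'E'
from h import *
ims=[]
for n in("scene","side","wrist"):
    d=shot(n); save(d,f"pics/{n}0.png"); C=cloud(d)
    print(n,np.round(np.linalg.inv(d["world_to_cam"])[:3,3]))
    for t in["socket_small","socket_medium","socket_large","socket_largest","holder_small","holder_medium","holder_large","holder_largest","grease_tin","ratchet"]:
        for r in env.recognise(n,t)[:4]:
            u,v=map(int,r["location"]); print(t,round(r["score"],2),(u,v),np.round(C[v,u]))
print(env.state())
E
```

```text
scene [1118.   68.  703.]
socket_small 0.66 (366, 125) [374. 237.  47.]
socket_small 0.62 (376, 208) [619. 242.  55.]
socket_small 0.6 (357, 164) [505. 210.  53.]
socket_medium 0.71 (329, 156) [495. 150.  60.]
socket_large 0.81 (388, 169) [526. 269.  67.]
socket_largest 0.78 (309, 205) [641. 111.  74.]
socket_largest 0.72 (305, 114) [380.  94.  72.]
socket_largest 0.63 (293, 146) [490.  72.  77.]
holder_small 0.81 (166, 157) [ 495. -214.   15.]
holder_medium 0.91 (196, 163) [ 504. -142.   14.]
holder_large 0.91 (138, 152) [ 486. -283.   14.]
holder_large 0.28 (389, 170) [524. 273.  62.]
holder_largest 0.69 (228, 167) [510. -68.  15.]
grease_tin 0.64 (137, 243) [ 754. -192.   67.]
ratchet 0.95 (326, 284) [774. 151.  21.]
side [ 332. -654.  620.]
socket_small 0.73 (154, 160) [361. 244.  38.]
socket_small 0.62 (202, 149) [499. 203.  70.]
socket_small 0.6 (232, 146) [599. 229.  43.]
socket_small 0.2 (243, 240) [ 508. -127.   13.]
socket_large 0.77 (201, 135) [512. 262.  82.]
socket_largest 0.84 (252, 164) [612.  88.  64.]
socket_largest 0.79 (162, 191) [359.  67.  57.]
socket_largest 0.7
[... 962 characters left out ...]
4 (168, 217) [511. -60.  13.]
{'t': 1.65, 'joints': array([-1.05579449e-01,  4.90899739e-01,  1.55891473e+00,  5.00154226e-07,
        1.09169346e+00, -1.05624933e-01]), 'qvel': array([ 0.00058657, -0.00032916,  0.00072548,  0.00252027,  0.0007618 ,
        0.00145628]), 'tau': array([-7.94282350e-04, -6.12476206e+01, -2.58425993e+01,  6.91356137e-02,
        4.46202548e-02,  2.96820497e-05]), 'eef_pos': array([6.25005346e+02, 3.50876407e-02, 2.92256025e+02]), 'tcp_rot': array([3.14150835e+00, 8.49118961e-06, 1.57084158e+00]), 'ft_force': array([-0.76745436,  0.43738109,  0.31807039]), 'moment': array([-0.01072003,  0.0280335 , -0.00095304]), 'grip_force': 0.0, 'opening': 1.0014798546535995}
```

```bash
cat > m.py <<'E'
from h import *
from scipy.optimize import least_squares
# sockets: rough xy, height top, radius. fit cylinder top rim using points near top plane
d=cv2.imread("pics/scene0.png"); c=d[70:250,100:430]
cv2.imwrite("pics/crop0.png",cv2.resize(c,None,fx=2.4,fy=2.4,interpolation=cv2.INTER_CUBIC))
S={"largest":(485,72,89,24),"medium":(495,143,77,16),"small":(505,210,71,12),"large":(516,278,83,20)}
H={"largest":(510,-68,33),"medium":(504,-142,25),"small":(495,-214,21),"large":(486,-283,29)}
for n in("scene","side","wrist"):
    D=shot(n); P=cloud(D).reshape(-1,3); col=D["color"].reshape(-1,3).astype(int)
    ok=D["z_map"].ravel()>0
    for k,(x,y,h,r) in S.items():
        q=P[ok&(np.hypot(P[:,0]-x,P[:,1]-y)<r+14)&(abs(P[:,2]-h)<5)]
        w=P[ok&(np.hypot(P[:,0]-x,P[:,1]-y)<r+14)&(P[:,2]>35)]
        if len(q)>10:
            c=cv2.minEnclosingCircle(q[:,:2].astype(np.float32))
            f=least_squares(lambda p:np.hypot(*(w[:,:2]-p).T)-r,[x,y],loss="soft_l1",f_scale=1.5).x
            print(n,"sock",k,len(q),np.round(c[0],1),round(c[1],1),"ztop",np.round(np.percentile(w[:,2],98)))
    for k,(x,y,r) in H.items():
        red=(col[:,0]>1.6*col[:,1])&(col[:,0]>1.6*col[:,2])&(col[:,0]>50)
        q=P[ok&red&(np.hypot(P[:,0]-x,P[:,1]-y)<36+0*r)&(P[:,2]>20)&(P[:,2]<32)]
        if len(q)>10:
            c=cv2.minEnclosingCircle(q[:,:2].astype(np.float32)); print(n,"hold",k,len(q),np.round(c[0],1),round(c[1],1))
E
python3 m.py
```

```text
scene sock largest 184 [470.6  74.7] 25.0 ztop 91.0
scene sock medium 105 [482.5 145.1] 16.8 ztop 78.0
scene sock small 71 [495.3 214.8] 12.5 ztop 72.0
scene sock large 160 [510.5 281.9] 21.1 ztop 85.0
scene hold largest 92 [512.6 -65.9] 34.4
scene hold medium 120 [ 505.4 -136. ] 27.5
scene hold small 100 [ 498.5 -217.9] 32.5
scene hold large 140 [ 491.  -279.5] 31.2
side sock largest 94 [470.  72.] 25.3 ztop 89.0
side sock medium 46 [481.4 142.2] 15.3 ztop 77.0
side sock small 32 [496.3 212.2] 13.1 ztop 71.0
side sock large 58 [510.1 281.3] 20.7 ztop 83.0
side hold largest 110 [511.6 -67.4] 35.1
side hold medium 124 [ 506.6 -138. ] 27.3
side hold small 115 [ 499.6 -209.5] 23.8
side hold large 180 [ 490.5 -281.6] 31.6
wrist sock largest 1198 [469.4  74.9] 24.4 ztop 90.0
wrist sock medium 725 [481.5 145.4] 16.4 ztop 78.0
wrist hold largest 287 [512.9 -64.9] 34.8
wrist hold medium 107 [ 515.2 -138.3] 23.5
wrist hold small 214 [ 501.5 -224.8] 28.9
wrist hold large 81 [ 486.1 -262.8] 22.6
```

View pics/crop0.png

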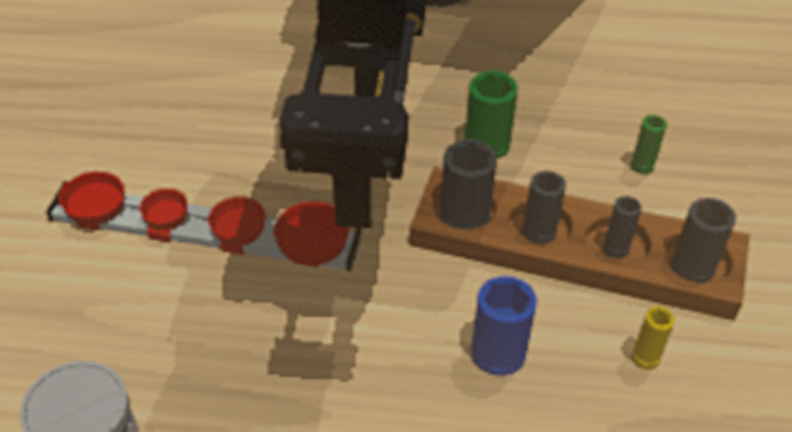

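View pics/wrist0.png

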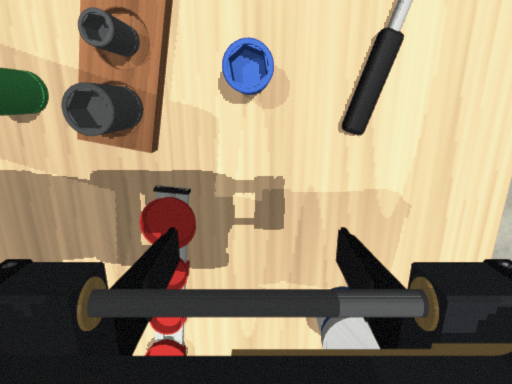

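The sockets meant are the black ones in the wooden block, in crop0: largest (467,183), medium (545,207), small (622,227) and large (705,240). The green ones (491,113), (650,145), the blue one (504,325) and the yellow one (654,337) stand loose on the bench, so they are look-alikes. The holders from left to right are large (93,198), small (163,208), medium (237,220) and largest (312,233). In wrist0 the fingers close along world x, across the row.

I'll take the small socket first.

>>> jog_arm(
  motion=[
    [0,0,0,42.7,-25.8,16,95],
    [0,0,0,42.7,-25.8,16,95],
    [0,0,0,42.7,-25.8,16,95],
    [0,0,0,42.7,-25.8,16,95],
    [0,0,0,42.7,-25.8,16,95],
    [0,0,0,0,0,0,95],
    [0,0,0,0,0,0,95],
  ],
)

```text
t: 2.68
eef_pos: [496.4, 213.5, 212.5]
tcp_rot: [3.141, -0.0, 1.571]
ft_force: [0.2, 0.4, 0.2]
opening: 0.997
grip_force: 0.0
```

>>> jog_arm(
  motion=[
    [0,0,0,0,0,30,95],
    [0,0,0,0,0,30,95],
    [0,0,0,0,0,25,95],
    [0,0,0,0,0,15,95],
    [0,0,0,0,0,0,15],
    [0,0,0,0,0,0,15],
    [0,0,0,0,0,0,15],
    [0,0,0,0,0,0,15],
    [0,0,0,0,0,0,15],
    [0,0,0,0,0,0,15],
  ],
)

```text
t: 3.92
eef_pos: [496.0, 213.6, 112.4]
tcp_rot: [3.141, -0.0, 1.571]
ft_force: [0.1, 0.5, 0.1]
opening: 0.426
grip_force: 0.0
```

Run:
```python
from h import *
d=shot("wrist"); save(d,"pics/w1.png"); s=env.state(); print(s["opening"]*95,s["grip_force"],s["ft_force"])
```

```text
36.24894870700236 0.0 [-0.51213148  1.01501873  0.43028422]
```

View pics/w1.png

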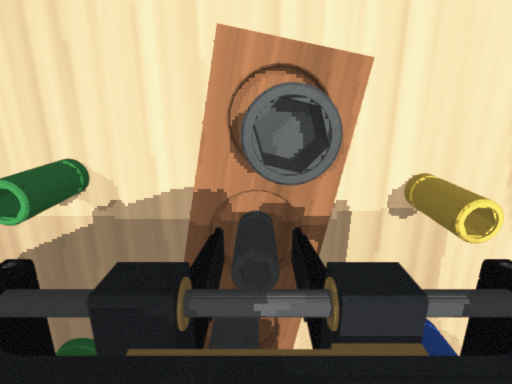

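In w1 the fingers (205,260) and (310,260) stand on either side of the small socket (255,250) and are still closing. I'll give them time, then lift.

>>> jog_arm(
  motion=[
    [0,0,0,0,0,0,15],
    [0,0,0,0,0,0,15],
    [0,0,0,0,0,0,15],
    [0,0,0,0,0,0,15],
  ],
)

```text
t: 4.47
eef_pos: [495.9, 213.5, 112.3]
tcp_rot: [-3.141, 0.0, 1.571]
ft_force: [-2.1, -0.4, 1.8]
opening: 0.25
grip_force: 30.0
```

>>> jog_arm(
  motion=[
    [0,0,0,0,0,-15,15],
    [0,0,0,0,0,-40,15],
    [0,0,0,0,0,-45,15],
    [0,0,0,-30,0.5,0,15],
    [0,0,0,-60,0.5,0,15],
    [0,0,0,-60,0.5,0,15],
    [0,0,0,-60,0.5,0,15],
    [0,0,0,-60,0.5,0,15],
    [0,0,0,-60,0,0,15],
    [0,0,0,-50,0,0,15],
  ],
)

```text
t: 5.72
eef_pos: [498.2, -168.8, 213.2]
tcp_rot: [3.141, 0.001, 1.57]
ft_force: [1.0, -0.1, -1.2]
opening: 0.247
grip_force: 30.0
```

>>> jog_arm(
  motion=[
    [0,0,0,-30,0,0,15],
    [0,0,0,-12.5,0,0,15],
    [0,0,0,0,0,0,15],
    [0,0,0,0,0,0,15],
  ],
)

```text
t: 6.22
eef_pos: [498.5, -207.9, 212.4]
tcp_rot: [-3.142, -0.0, 1.572]
ft_force: [-0.6, 0.4, -0.4]
opening: 0.249
grip_force: 30.0
```

Run:
```python
from h import *
s=env.state(); print(s["opening"],s["grip_force"],s["ft_force"])
for n in("scene","side"):
    D=shot(n); P=cloud(D).reshape(-1,3); col=D["color"].reshape(-1,3).astype(int); ok=D["z_map"].ravel()>0
    q=P[ok&(np.hypot(P[:,0]-498,P[:,1]+209)<30)&(P[:,2]>105)&(P[:,2]<125)]
    print(n,"carried",len(q),q.mean(0) if len(q) else 0)
    red=(col[:,0]>1.6*col[:,1])&(col[:,0]>1.6*col[:,2])&(col[:,0]>50)
    q=P[ok&red&(np.hypot(P[:,0]-498,P[:,1]+209)<31)&(P[:,2]>20)&(P[:,2]<32)]
    print(cv2.minEnclosingCircle(q[:,:2].astype(np.float32)))
    save(D,f"pics/{n}2.png")
a=cv2.imread("pics/scene2.png")[70:260,80:300]; b=cv2.imread("pics/side2.png")[130:320,170:390]
cv2.imwrite("pics/c2.png",cv2.resize(np.vstack([a,b]) if 0 else np.hstack([a,b]),None,fx=1.8,fy=1.8))
```

```text
0.24863673052186483 29.999858736991882 [-0.58482869  0.44661384 -0.44756436]
scene carried 54 [ 506.49276914 -202.43723959  118.92436945]
((497.31500244140625, -206.69325256347656), 24.27294921875)
side carried 53 [ 496.78599183 -215.81298035  118.26974299]
((498.6456298828125, -209.29307556152344), 23.626379013061523)
```

View pics/c2.png

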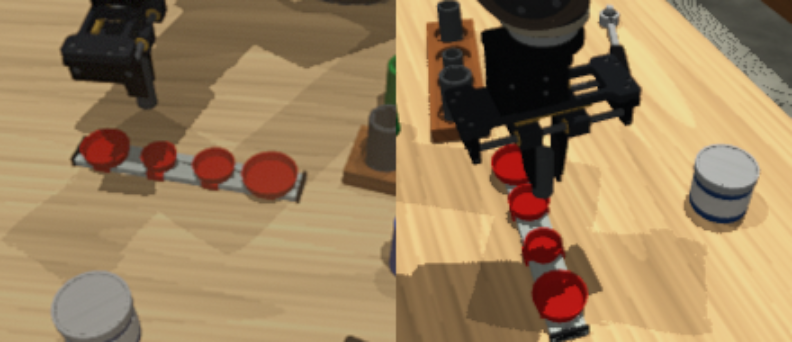

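c2 shows the small socket upright in the grip: left half (147,90), right half (543,170). The small holder is below it at (158,155) and (542,245). I'll lower it and release.

>>> jog_arm(
  motion=[
    [0,0,0,-1,0,30,15],
    [0,0,0,0,0,35,15],
    [0,0,0,0,0,15,15],
    [0,0,0,0,0,8,15],
    [0,0,0,0,0,7,15],
    [0,0,0,0,0,1.5,15],
    [0,0,0,0,0,0,15],
  ],
)

```text
t: 7.2
eef_pos: [498.7, -210.1, 116.2]
tcp_rot: [3.141, 0.0, 1.571]
ft_force: [0.0, -0.0, -1.0]
opening: 0.245
grip_force: 30.0
```

>>> jog_arm(
  motion=[
    [0,0,0,0,0,0.5,15],
    [0,0,0,0,0,0,60],
    [0,0,0,0,0,0,60],
    [0,0,0,0,0,0,60],
    [0,0,0,0,0,0,60],
    [0,0,0,0,0,0,60],
    [0,0,0,0,0,-30,60],
    [0,0,0,0,0,-40,60],
    [0,0,0,0,0,-26,60],
  ],
)

```text
t: 8.32
eef_pos: [498.7, -210.0, 212.9]
tcp_rot: [3.14, 0.001, 1.571]
ft_force: [0.3, 0.4, -0.2]
opening: 0.629
grip_force: 0.0
```

Run:
```python
from h import *
print(env.state()["eef_pos"])
for n in("scene","side"):
    D=shot(n); P=cloud(D).reshape(-1,3); ok=D["z_map"].ravel()>0
    for k,x,y,h in[("small",498,-209,74),("medium",482,144,77)]:
        q=P[ok&(np.hypot(P[:,0]-x,P[:,1]-y)<22)&(abs(P[:,2]-h)<6)]
        if len(q): print(n,k,len(q),cv2.minEnclosingCircle(q[:,:2].astype(np.float32)),np.percentile(q[:,2],95))
```

```text
[ 498.650939   -210.02634186  212.87324093]
scene small 72 ((499.6892395019531, -207.7386016845703), 11.917129516601562) 75.52393545250814
scene medium 105 ((481.7861328125, 144.65457153320312), 16.223215103149414) 78.62306741735456
side small 71 ((498.30035400390625, -210.37147521972656), 12.479350090026855) 74.4052071449197
side medium 55 ((482.7761535644531, 141.33486938476562), 17.093990325927734) 77.1852273714439
```

The small socket is seated: its top is at about 75 and it is centred. Next is the medium one.

>>> jog_arm(
  motion=[
    [0,0,0,30,-2,0,70],
    [0,0,0,60,-3,0,70],
    [0,0,0,60,-3,0,70],
    [0,0,0,60,-3,0,70],
    [0,0,0,60,-3,0,70],
    [0,0,0,50,-2,0,70],
    [0,0,0,33.5,-1,0,70],
    [0,0,0,0,0,0,70],
    [0,0,0,0,0,0,70],
  ],
)

```text
t: 9.55
eef_pos: [481.4, 143.0, 210.6]
tcp_rot: [-3.141, 0.0, 1.571]
ft_force: [-1.4, -0.4, -0.3]
opening: 0.738
grip_force: 0.0
```

>>> jog_arm(
  motion=[
    [0,0,0,0,0,30,70],
    [0,0,0,0,0,30,70],
    [0,0,0,0,0,25,70],
    [0,0,0,0,0,15,70],
    [0,0,0,0,0,0,20],
    [0,0,0,0,0,0,20],
    [0,0,0,0,0,0,20],
    [0,0,0,0,0,0,20],
    [0,0,0,0,0,0,20],
    [0,0,0,0,0,0,20],
  ],
)

```text
t: 10.8
eef_pos: [481.6, 143.6, 111.7]
tcp_rot: [3.141, -0.0, 1.571]
ft_force: [-1.0, 0.7, 6.5]
opening: 0.336
grip_force: 30.0
```

>>> jog_arm(
  motion=[
    [0,0,0,0,0,-15,20],
    [0,0,0,0,0,-40,20],
    [0,0,0,0,0,-45,20],
    [0,0,0,-30,4,0,20],
    [0,0,0,-60,5,0,20],
    [0,0,0,-60,5,0,20],
    [0,0,0,-60,5,0,20],
    [0,0,0,-45,4,0,20],
    [0,0,0,-25.5,1.4,0,20],
    [0,0,0,0,0,0,20],
  ],
)

```text
t: 12.05
eef_pos: [505.8, -138.4, 211.8]
tcp_rot: [3.141, 0.0, 1.568]
ft_force: [-0.4, -0.5, -2.4]
opening: 0.331
grip_force: 30.0
```

>>> jog_arm(
  motion=[
    [0,0,0,0,0,30,20],
    [0,0,0,0,0,35,20],
    [0,0,0,0,0,15,20],
    [0,0,0,0,0,8,20],
    [0,0,0,0,0,7,20],
    [0,0,0,0,0,1.5,20],
    [0,0,0,0,0,0,20],
  ],
)

```text
t: 12.92
eef_pos: [506.1, -137.0, 115.1]
tcp_rot: [3.141, 0.0, 1.571]
ft_force: [-0.1, -0.6, -2.3]
opening: 0.332
grip_force: 30.0
```

>>> jog_arm(
  motion=[
    [0,0,0,0,0,0,70],
    [0,0,0,0,0,0,70],
    [0,0,0,0,0,0,70],
    [0,0,0,0,0,0,70],
    [0,0,0,0,0,0,70],
    [0,0,0,0,0,0,70],
    [0,0,0,0,0,-30,70],
    [0,0,0,0,0,-40,70],
    [0,0,0,0,0,-26,70],
  ],
)

```text
t: 14.05
eef_pos: [506.1, -137.0, 212.4]
tcp_rot: [3.14, 0.0, 1.571]
ft_force: [0.1, 0.1, 0.2]
opening: 0.739
grip_force: 0.0
```

Run:
```python
from h import *
print(env.state()["eef_pos"])
for n in("scene","side"):
    D=shot(n); P=cloud(D).reshape(-1,3); ok=D["z_map"].ravel()>0
    for k,x,y,h in[("medium",506,-137,80),("large",510,281.5,83),("largest",470,73.5,89)]:
        q=P[ok&(np.hypot(P[:,0]-x,P[:,1]-y)<30)&(abs(P[:,2]-h)<6)]
        if len(q): print(n,k,len(q),cv2.minEnclosingCircle(q[:,:2].astype(np.float32)),np.percentile(q[:,2],95))
```

```text
[ 506.06338689 -137.00349115  212.3611783 ]
scene medium 105 ((507.4820251464844, -134.97222900390625), 16.51142692565918) 81.62503166689332
scene large 170 ((510.2112731933594, 282.8144226074219), 20.88580322265625) 84.84027309269906
scene largest 205 ((469.4166564941406, 74.90331268310547), 24.535932540893555) 90.53739202253423
side medium 90 ((506.1283874511719, -137.75393676757812), 16.2529354095459) 80.30777795220085
side large 63 ((510.358154296875, 281.4097595214844), 22.957183837890625) 83.19631640191355
side largest 22 ((452.67169189453125, 71.39128112792969), 15.83143424987793) 89.50017151588452
```

The medium socket is seated. Next is the large one, at (510, 281.5).

>>> jog_arm(
  motion=[
    [0,0,0,30,0,0,80],
    [0,0,0,60,1,0,80],
    [0,0,0,60,1,0,80],
    [0,0,0,60,1,0,80],
    [0,0,0,60,1,0,80],
    [0,0,0,60,0,0,80],
    [0,0,0,50,0,0,80],
    [0,0,0,38.5,0,0,80],
    [0,0,0,0,0,0,80],
    [0,0,0,0,0,0,80],
  ],
)

```text
t: 15.4
eef_pos: [509.6, 281.0, 209.9]
tcp_rot: [-3.14, 0.001, 1.571]
ft_force: [-1.0, 0.2, 0.2]
opening: 0.842
grip_force: 0.0
```

>>> jog_arm(
  motion=[
    [0,0,0,0,0,30,80],
    [0,0,0,0,0,30,80],
    [0,0,0,0,0,25,80],
    [0,0,0,0,0,15,80],
    [0,0,0,0,0,0,28],
    [0,0,0,0,0,0,28],
    [0,0,0,0,0,0,28],
    [0,0,0,0,0,0,28],
    [0,0,0,0,0,0,28],
    [0,0,0,0,0,0,28],
  ],
)

```text
t: 16.65
eef_pos: [509.9, 281.6, 111.2]
tcp_rot: [3.141, -0.0, 1.571]
ft_force: [-1.4, -0.1, 6.1]
opening: 0.418
grip_force: 30.0
```

>>> jog_arm(
  motion=[
    [0,0,0,0,0,0,28],
    [0,0,0,0,0,0,28],
  ],
)

```text
t: 16.9
eef_pos: [509.9, 281.6, 111.2]
tcp_rot: [3.141, -0.0, 1.571]
ft_force: [-2.3, -0.1, 6.3]
opening: 0.418
grip_force: 30.0
```

>>> jog_arm(
  motion=[
    [0,0,0,0,0,-15,28],
    [0,0,0,0,0,-40,28],
    [0,0,0,0,0,-45,28],
    [0,0,0,-30,-1,0,28],
    [0,0,0,-60,-2,0,28],
    [0,0,0,-60,-2,0,28],
    [0,0,0,-60,-2,0,28],
    [0,0,0,-60,-2,0,28],
    [0,0,0,-60,-2,0,28],
    [0,0,0,-60,-2,0,28],
  ],
)

```text
t: 18.15
eef_pos: [496.5, -110.4, 211.4]
tcp_rot: [3.141, 0.0, 1.571]
ft_force: [0.6, 0.3, -6.1]
opening: 0.42
grip_force: 30.0
```

>>> jog_arm(
  motion=[
    [0,0,0,-60,-2,0,28],
    [0,0,0,-50,-2,0,28],
    [0,0,0,-40,-1,0,28],
    [0,0,0,-22,-1,0,28],
    [0,0,0,0,0,0,28],
    [0,0,0,0,0,0,28],
  ],
)

```text
t: 18.9
eef_pos: [490.8, -279.4, 210.8]
tcp_rot: [-3.141, -0.001, 1.571]
ft_force: [-0.9, 0.3, -4.5]
opening: 0.417
grip_force: 30.0
```

>>> jog_arm(
  motion=[
    [0,0,0,0,0,30,28],
    [0,0,0,0,0,35,28],
    [0,0,0,0,0,15,28],
    [0,0,0,0,0,8,28],
    [0,0,0,0,0,7,28],
    [0,0,0,0,0,1.5,28],
    [0,0,0,0,0,0,28],
  ],
)

```text
t: 19.77
eef_pos: [491.1, -280.6, 114.7]
tcp_rot: [3.141, 0.0, 1.571]
ft_force: [-0.8, -0.4, -4.8]
opening: 0.416
grip_force: 30.0
```

>>> jog_arm(
  motion=[
    [0,0,0,0,0,0,80],
    [0,0,0,0,0,0,80],
    [0,0,0,0,0,0,80],
    [0,0,0,0,0,0,80],
    [0,0,0,0,0,0,80],
    [0,0,0,0,0,0,80],
    [0,0,0,0,0,-30,80],
    [0,0,0,0,0,-40,80],
    [0,0,0,0,0,-28,80],
  ],
)

```text
t: 20.9
eef_pos: [491.0, -280.5, 213.8]
tcp_rot: [3.141, 0.001, 1.571]
ft_force: [0.4, 0.0, -0.0]
opening: 0.837
grip_force: 0.0
```

Run:
```python
from h import *
print(env.state()["eef_pos"])
for n in("scene","side"):
    D=shot(n); P=cloud(D).reshape(-1,3); ok=D["z_map"].ravel()>0
    for k,x,y,h in[("large",491,-280.5,86),("largest",470,73.5,89)]:
        q=P[ok&(np.hypot(P[:,0]-x,P[:,1]-y)<30)&(abs(P[:,2]-h)<6)]
        if len(q): print(n,k,len(q),cv2.minEnclosingCircle(q[:,:2].astype(np.float32)),np.percentile(q[:,2],95))
```

```text
[ 491.01178832 -280.51959549  213.82217346]
scene large 157 ((491.64501953125, -278.60784912109375), 20.673547744750977) 87.62808890161757
scene largest 202 ((470.3441162109375, 75.11966705322266), 24.614559173583984) 90.62961326065358
side large 194 ((490.96435546875, -279.7560729980469), 20.986543655395508) 86.33284214964115
side largest 113 ((469.8528747558594, 71.55230712890625), 25.435340881347656) 89.41371632498007
```

The large socket is seated. Last is the largest, at (470, 73.5).

>>> jog_arm(
  motion=[
    [0,0,0,30,-2,0,90],
    [0,0,0,60,-4,0,90],
    [0,0,0,60,-4,0,90],
    [0,0,0,60,-4,0,90],
    [0,0,0,60,-4,0,90],
    [0,0,0,50,-2,0,90],
    [0,0,0,34,-1,0,90],
    [0,0,0,0,0,0,90],
    [0,0,0,0,0,0,90],
  ],
)

```text
t: 22.12
eef_pos: [469.8, 73.2, 211.7]
tcp_rot: [-3.141, 0.0, 1.571]
ft_force: [0.3, -0.3, 0.4]
opening: 0.945
grip_force: 0.0
```

>>> jog_arm(
  motion=[
    [0,0,0,0,0,30,90],
    [0,0,0,0,0,30,90],
    [0,0,0,0,0,25,90],
    [0,0,0,0,0,15,90],
    [0,0,0,0,0,0,35],
    [0,0,0,0,0,0,35],
    [0,0,0,0,0,0,35],
    [0,0,0,0,0,0,35],
    [0,0,0,0,0,0,35],
    [0,0,0,0,0,0,35],
  ],
)

```text
t: 23.38
eef_pos: [469.5, 73.6, 112.5]
tcp_rot: [-3.141, 0.0, 1.571]
ft_force: [-3.5, -1.1, 5.2]
opening: 0.495
grip_force: 30.0
```

>>> jog_arm(
  motion=[
    [0,0,0,0,0,0,35],
    [0,0,0,0,0,0,35],
  ],
)

```text
t: 23.62
eef_pos: [469.5, 73.5, 112.5]
tcp_rot: [-3.141, 0.0, 1.571]
ft_force: [-3.6, 0.3, 6.1]
opening: 0.502
grip_force: 30.0
```

>>> jog_arm(
  motion=[
    [0,0,0,0,0,-15,35],
    [0,0,0,0,0,-40,35],
    [0,0,0,0,0,-45,35],
    [0,0,0,-25,8,0,35],
    [0,0,0,-45,14,0,35],
    [0,0,0,-45,13,0,35],
    [0,0,0,-25,7.5,0,35],
    [0,0,0,0,0,0,35],
    [0,0,0,0,0,0,35],
  ],
)

```text
t: 24.75
eef_pos: [511.9, -66.0, 211.8]
tcp_rot: [-3.14, -0.0, 1.571]
ft_force: [-0.1, 0.5, -8.1]
opening: 0.501
grip_force: 30.0
```

>>> jog_arm(
  motion=[
    [0,0,0,0,0,30,35],
    [0,0,0,0,0,35,35],
    [0,0,0,0,0,15,35],
    [0,0,0,0,0,8,35],
    [0,0,0,0,0,7,35],
    [0,0,0,0,0,1.5,35],
    [0,0,0,0,0,0,35],
  ],
)

```text
t: 25.62
eef_pos: [512.6, -66.5, 116.2]
tcp_rot: [3.141, 0.0, 1.571]
ft_force: [0.2, -0.4, -7.1]
opening: 0.504
grip_force: 30.0
```

>>> jog_arm(
  motion=[
    [0,0,0,0,0,0.5,35],
    [0,0,0,0,0,0,90],
    [0,0,0,0,0,0,90],
    [0,0,0,0,0,0,90],
    [0,0,0,0,0,0,90],
    [0,0,0,0,0,0,90],
    [0,0,0,0,0,0,90],
    [0,0,0,0,0,-30,90],
    [0,0,0,0,0,-50,90],
    [0,0,0,0,0,-50,90],
  ],
)

```text
t: 26.88
eef_pos: [512.2, -66.4, 246.6]
tcp_rot: [-3.141, -0.0, 1.571]
ft_force: [0.7, -0.8, 0.2]
opening: 0.942
grip_force: 0.0
```

>>> jog_arm(
  motion=[
    [0,0,0,40,10,-20,90],
    [0,0,0,40,10,0,90],
    [0,0,0,0,0,0,90],
    [0,0,0,0,0,0,90],
  ],
)

```text
t: 27.38
eef_pos: [532.2, 13.3, 265.0]
tcp_rot: [-3.141, 0.0, 1.571]
ft_force: [-0.8, 0.2, 0.2]
opening: 0.947
grip_force: 0.0
```

Run:
```python
from h import *
print(env.state()["eef_pos"])
for n in("scene","side"):
    D=shot(n); save(D,f"pics/{n}9.png"); P=cloud(D).reshape(-1,3); ok=D["z_map"].ravel()>0
    for k,x,y,h in[("largest",512,-66.5,92),("medium",506,-137,80),("small",498.5,-209,74),("large",491,-280.5,86)]:
        q=P[ok&(np.hypot(P[:,0]-x,P[:,1]-y)<30)&(abs(P[:,2]-h)<6)]
        if len(q): print(n,k,len(q),cv2.minEnclosingCircle(q[:,:2].astype(np.float32)),np.percentile(q[:,2],95))
a=cv2.imread("pics/scene9.png")[70:260,80:300]; b=cv2.imread("pics/side9.png")[130:320,170:390]
cv2.imwrite("pics/c9.png",cv2.resize(np.hstack([a,b]),None,fx=1.8,fy=1.8))
```

```text
[532.20094969  13.31275257 265.00973195]
scene largest 208 ((513.3687744140625, -65.2966079711914), 24.939453125) 93.4801872549936
scene medium 110 ((507.12884521484375, -135.03965759277344), 16.361284255981445) 81.38161336281837
scene small 69 ((499.1623840332031, -208.0637969970703), 12.35480785369873) 75.06651882897889
scene large 154 ((492.1152038574219, -279.26446533203125), 21.525480270385742) 87.51581886435758
side largest 155 ((514.390380859375, -67.90010070800781), 25.37635040283203) 92.5880485901879
side medium 93 ((507.41595458984375, -136.95729064941406), 16.61781120300293) 80.46329540883956
side small 69 ((498.8485412597656, -210.2196044921875), 12.047921180725098) 74.64651459244699
side large 194 ((492.0751037597656, -280.23614501953125), 20.466693878173828) 86.82668998070422
```

View pics/c9.png

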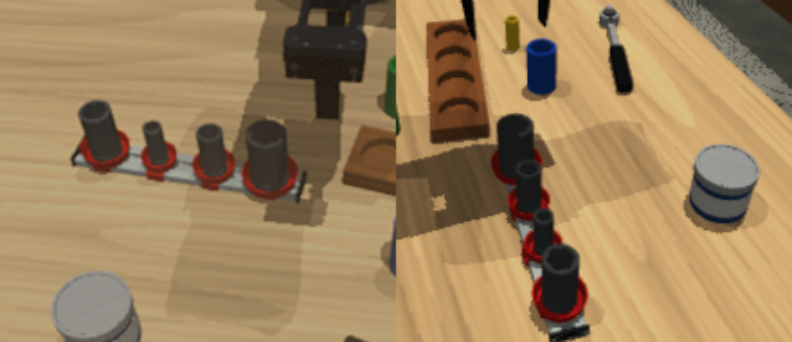

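c9 shows all four sockets upright in their holders: large (97,130), small (155,145), medium (210,150) and largest (267,155). Their tops are at the expected heights, the block is empty, the tin and ratchet look untouched, and the gripper is clear.

```bash
python3 -c "
from cell import env
print(env.job_done())"
```

```text
the job is handed in; nothing more can be done
None
```

The job is handed in at about 27 s of the 107 s allowed: all four sockets stand upright, fully down and let go in their matching holders, and I did not touch the grease tin or the ratchet.

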